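# Set the eccentric bar stop and lock it

## Robot

A 6-joint arm with a two-finger parallel gripper is mounted at the origin on a cart in front of the work surface, level with it; the furniture and walls round the work are solid. World frame = base frame: x ahead of the robot, y to its left, z up, the work surface at z = 0. Lengths are in m, angles in rad, forces in N, time in s.
With the tool pointing down it reaches from about 0.325 to 0.775 m from the base axis. Payload 5.5 kg.
Tool frame: the origin (TCP) lies midway between the tips of the shut fingers; the grasp point (between the pads) lies 19 mm behind it; z points along the fingers, x is the direction in which the jaws open and shut, and the axes are right-handed (so a half turn about z gives the same grasp; the last joint's range is limited). The gripper opens to 88 mm and grips with 3 to 60 N. Pads are 20 mm wide; open, the fingers measure 115 mm over their backs; the gripper's body (75 mm by 178 mm) begins 61 mm behind the grasp point.
Start: joints at [-0.057, 0.091, 1.231, -0, 1.82, -0.057], TCP at [0.6, -0, 0.223] pointing down, gripper open.
Joint ranges: [-2.87, 2.87], [-0.86, 2.18], [0.17, 2.46], [-1.51, 4.65], [0.06, 2.69], [-2.65, 2.65]. Speed limits (rad/s): [2.57, 2.57, 3.01, 3.14, 3.14, 3.14].

## Interface

Orientations are given as a rotation vector (axis times angle).
In Python, from plant import env, release, grab, kinematics, eyes gives the robot as it stands. The module is installed in compiled form; this text tells all that it offers. Calls block until the motion is done:
- env.reach(position, orientation): joint-space move of the TCP to a pose.
- env.move_l(position, rot=None, velocity=0.15): straight line of the TCP; rot=None keeps the orientation; velocity is the mean speed in m/s.
- env.movej(angles): joint-space move.
- release() and grab(f_grip=None): open the fingers fully, or close them until they stop; f_grip is the grip in N (None keeps the last).
- env.wait(seconds).
- kinematics.solve_ik(position, orientation): joint angles nearest the present ones, or None.
- env.observe(): the state.
- eyes.read_camera(name): name is "scene" or "side" or "wrist"; returns the picture (384x512x3 uint8, red, green, blue); there is no depth.
- eyes.camera_info(name): a dict with "mtx" (3x3 intrinsics, pixels), "k1" (the pictures are not rectified: a ray, as slopes to the right and down, at radius r is drawn at 1 + k1 r^2 times it, then the intrinsics apply), "R" (3x3) and "t" (3): a world point X has camera coordinates R X + t; the wrist camera has in their place "hand_eye" (4x4, takes a point from camera to tool coordinates, whose origin is the TCP and whose axes are the tool frame's). Camera axes: x right, y down, z forward; pixel columns grow to the right and rows downward; lengths in m; the calibration is good to about 2 mm. A picture is of the moment at which its call begins: read the wrist's pose just before it. camera_info takes no time and is no camera call.
A pose or a line that the arm cannot do raises env.PlanningError and nothing moves.
- env.sign_off(): hands the job in, once; it reports no verdict.
The state is a dict: "clock": time; "qpos": joint angles; "joint_vel": joint speeds; "joint_efforts": joint torques, N m; "tcp_pos": TCP position; "orientation": TCP orientation; "contact_force": force on the tool from outside, world axes, zero at the start; "moment": the same for the moment, N m; "opening": opening from 0.0 (shut) to 1.0 (fully open).
Only numpy, scipy, OpenCV 4.12 (cv2) and the standard library are available. Lean on these libraries where they do the work, as an engineer would, in place of code of your own. Each camera call takes 0.05 s, during which the arm holds its last target.

## Task

On the sloped stop jig, turn the knurled knob clockwise until its eccentric disc comes up snug against the end of the flat bar in the channel, so that it stays bearing on the bar by itself. Then swing the ball lever of the lock ring below the knob clockwise until the ring is firmly tight, and let go, leaving the bar in its channel and the things standing round the jig as they are.

Things in the scene. Friction and masses are not known exactly. Their poses are not given: they have to be found in the camera images.
- jig: Fixed grey cast jig, 118 mm deep (x), its plate y = -160 to +130 mm. Origin: centre of its underside on the bench; x away from its front, y to its left, z up. Its flat face rises away from the front at 30 degrees: normal n = (-0.5, 0, 0.866). Knob, disc and lock ring turn about one axis along n, which leaves the face at jig (0, 75, 95) mm. A channel for the bar runs along y, right (-y) of the axis.
- knob (a joint): Angle of the knob and its disc, rad, 0 to 3.0, clockwise looking down on the knob is positive; friction 0.06 N m, stays where left. It meets the bar's end somewhere between 1.8 and 2.7; there it comes up firm at once, as the bar backs on the end block: the torque climbs past 0.4 N m within about 0.1 rad, which is snug, and the disc then holds itself by friction.
- knob_grip (a point): On the axis, 64 mm above the face, mid height of the round dark steel knob's grip: 34 mm in diameter, 28 mm high (50 to 78 mm above the face). Below it are a stem 20 mm thick and the lock ring (48 mm in diameter, top 31 mm above the face). Site axes: z along n; x up the slope and y to the jig's left when the knob reads 0.
- lock_ring (a joint): Angle of the lock ring, rad, clockwise looking down is positive and tightens; starts loose (below 0.3). Friction 0.15 N m (2 N at the ball), stays where left. It comes up solid at 1.30; winding it tight against that takes 10 to 20 N at the ball along its path, and it reads more than 1.31 while so pulled. Which way the lever points when tight differs from start to start by 0.5 rad.
- lever_ball (a point): Centre of the black ball, 22 mm in diameter, on the end of the lock ring's 8 mm lever. It moves on a circle of radius 68 mm about the axis, 30 mm above the face. At first the lever points to the jig's left, somewhat to the front; clockwise it swings up the slope.
- flat_bar: Loose black flat bar, 26 x 165 x 9 mm, 0.28 kg, lying in the channel (28 mm wide, rails 7 mm high, middle line 10 mm up the slope from the axis) on the sloped face; origin at the centre of its underside, y axis along its length towards the disc.
- bar_end (a point): Centre of the end face of the flat bar that looks at the eccentric disc, 4.5 mm above the face.
- end_block: Steel block screwed down across the channel, 26 x 18 x 16 mm, fixed, against the far end of the bar; origin at mid width on the face at its side that touches the bar. Where along the channel it sits differs from start to start by 6 mm.
- oil_can: Green pump oil can, 68 x 85 x 176 mm, standing on the bench behind the jig; origin centre of its underside.
- scriber_tin: Yellow-brown tin of scribers, 69 mm wide, 128 mm high, standing on the bench behind the jig; origin centre of its underside.
- bolt: Rusty bolt standing on its head, 24 mm wide, 65 mm high, on the bench behind the jig; origin centre of its underside.
- disc_center (a point): Centre of the eccentric steel disc fixed to the knob: radius 30 mm, 4 to 15 mm above the face. This centre is 15 mm off the axis, straight to the left (jig +y, away from the bar) at knob angle 0; clockwise turning carries it up the slope and on towards the bar, so the disc reaches 30 - 15 cos(angle) mm from the axis towards the bar.

How it is judged:
By the outcome, as a careful person would: the job done as asked, in the order asked, and still so for the second after the job is handed in, with the robot touching nothing.
It also fails if it takes over 72 s, if anything falls off the work surface, if the arm or the gripper's body presses on something with over 40 N, if the wrist force passes 120 N, or if a joint passes its speed limit or range.

## Working session

There is one attempt and no reset: what is moved stays moved. The work goes in short steps, each a Python script; the robot and the scene stay as the last script left them, time stands still between calls to the robot, and variables do not carry over. Pictures are saved under pics/ and viewed, and the job is handed in when it is done.

```bash
mkdir -p pics
python3 - <<'E'
from plant import env, release, grab, kinematics, eyes
import cv2
s=env.observe();print(s)
for n in ["scene","side","wrist"]:
    im=eyes.read_camera(n);cv2.imwrite(f"pics/{n}0.png",im[:,:,::-1]);print(n,eyes.camera_info(n))
E
```

```text
{'clock': 0.0, 'qpos': array([-5.67150389e-02,  9.18532767e-02,  1.23185379e+00, -1.80271111e-05,
        1.81981348e+00, -5.66944508e-02]), 'joint_vel': array([-0.00126751, -0.00065197, -0.00061055, -0.00053093,  0.00046289,
       -0.0007267 ]), 'joint_efforts': array([-3.13584051e-04, -4.46447504e+01, -4.06449509e+01,  6.96761138e-02,
        2.93726998e-02, -1.50731516e-04]), 'tcp_pos': array([ 5.99704710e-01, -1.48611087e-07,  2.21528356e-01]), 'orientation': array([-3.14149938e+00,  3.92908281e-05,  3.02493189e-03]), 'contact_force': array([-0.41392962,  0.39495195,  0.81323504]), 'moment': array([-0.01240552, -0.0009975 , -0.00656771]), 'opening': 0.9991701536458216}
scene {'mtx': array([[422.00454825,   0.        , 258.79617164],
       [  0.        , 422.00454825, 192.35864762],
       [  0.        ,   0.        ,   1.        ]]), 'k1': -0.14742653214719936, 'R': array([[ 0.91288846, -0.40819915, -0.0028473 ],
       [-0.30150845, -0.66955258, -0.67881661],
       [ 0.27518595,  0.62054234, -0.73430232]]), 't': array([-0.51207461,  0.23185319,  0.90423002])}
side {'mtx': arr
[... 270 characters left out ...]
-6.70762878e-01, -7.35167729e-01],
       [ 1.07164827e-01,  7.27315372e-01, -6.77884983e-01]]), 't': array([-0.55986473,  0.1084337 ,  0.99146855])}
wrist {'mtx': array([[323.84708649,   0.        , 251.32803153],
       [  0.        , 323.84708649, 188.99134461],
       [  0.        ,   0.        ,   1.        ]]), 'k1': -0.05465248425644763, 'hand_eye': array([[ 9.99999629e-01,  8.31975716e-04, -2.21616027e-04,
         3.68865186e-04],
       [-7.50218625e-04,  9.68284333e-01,  2.49849729e-01,
        -6.76112203e-02],
       [ 4.22456234e-04, -2.49849470e-01,  9.68284599e-01,
        -1.62552550e-01],
       [ 0.00000000e+00,  0.00000000e+00,  0.00000000e+00,
         1.00000000e+00]])}
```

View pics/scene0.png

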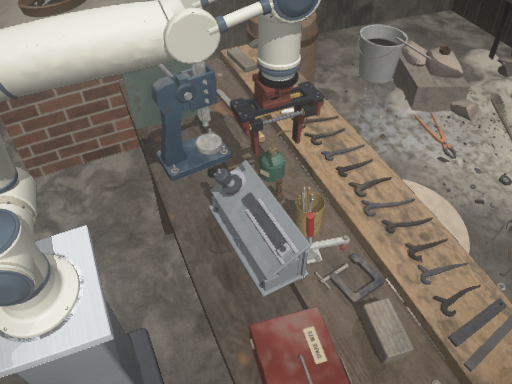

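View pics/side0.png

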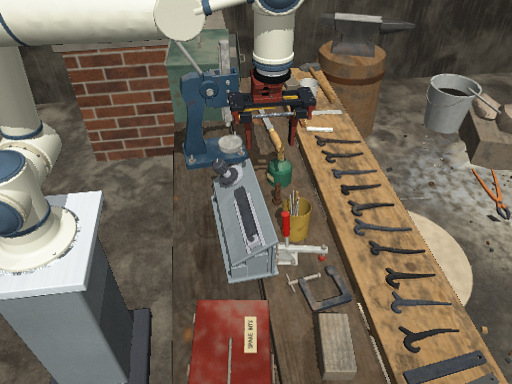

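View pics/wrist0.png

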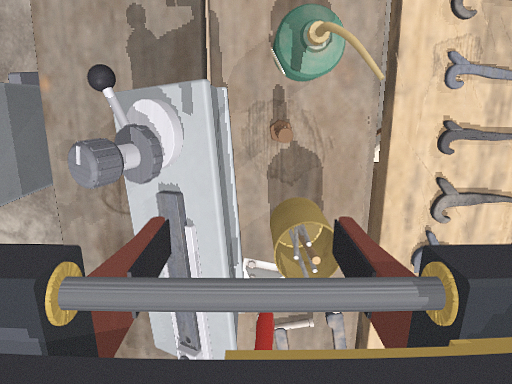

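Run:
```python
import cv2
def crop(n,x0,y0,x1,y1,f):
    im=cv2.imread(f"pics/{n}0.png")[y0:y1,x0:x1]
    im=cv2.resize(im,None,fx=f,fy=f,interpolation=cv2.INTER_CUBIC)
    for i in range(x0,x1,10):
        if i%20==0: cv2.putText(im,str(i),((i-x0)*f,8),0,.35,(0,0,255),1); cv2.line(im,((i-x0)*f,10),((i-x0)*f,16),(0,0,255),1)
    for i in range(y0,y1,10):
        if i%20==0: cv2.putText(im,str(i),(0,(i-y0)*f+4),0,.35,(0,0,255),1); cv2.line(im,(24,(i-y0)*f),(30,(i-y0)*f),(0,0,255),1)
    cv2.imwrite(f"pics/{n}0c.png",im)
crop("wrist",50,50,250,210,4) 
crop("scene",200,150,320,300,4)
crop("side",200,140,290,290,4)
```

```text
(no output)
```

View pics/wrist0c.png

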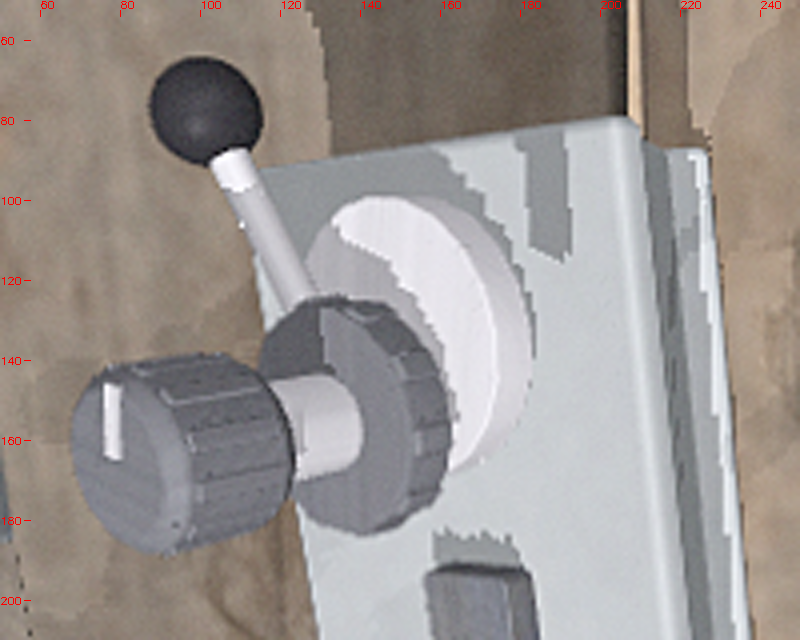

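View pics/scene0c.png

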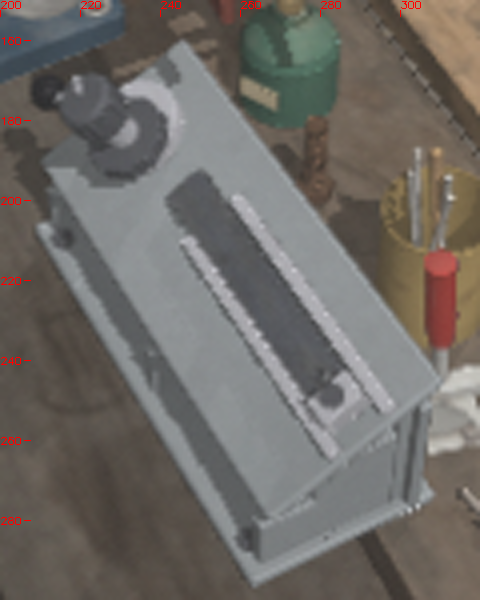

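View pics/side0c.png

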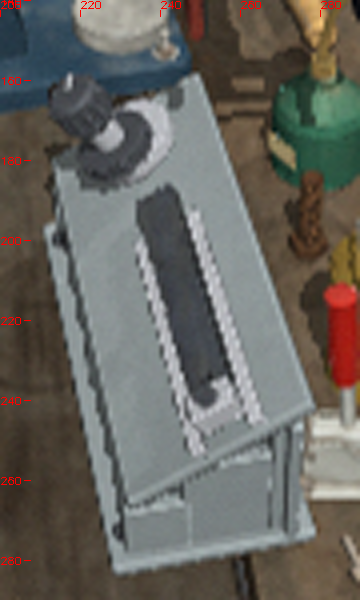

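```bash
cat > h.py <<'E'
import numpy as np, cv2
from scipy.spatial.transform import Rotation as Ro
from scipy.optimize import least_squares
n=np.array([-.5,0,.866025]); u=np.array([.866025,0,.5]); v=np.array([0,1,0.]); A=np.array([0,.075,.095])
def cam(info,tp=None,to=None):
    if "R" in info: return info["R"],info["t"]
    T=np.eye(4);T[:3,:3]=Ro.from_rotvec(to).as_matrix();T[:3,3]=tp
    M=np.linalg.inv(T@info["hand_eye"]);return M[:3,:3],M[:3,3]
def proj(X,info,tp=None,to=None):
    R,t=cam(info,tp,to);c=np.atleast_2d(X)@R.T+t
    p=c[:,:2]/c[:,2:];r2=(p**2).sum(1)[:,None];p=p*(1+info["k1"]*r2)
    return p@info["mtx"][:2,:2].T+info["mtx"][:2,2]
def jw(p,x,y,yaw):
    R=Ro.from_euler('z',yaw).as_matrix();return np.atleast_2d(p)@R.T+[x,y,0]
def ax(a=0,b=0,h=0): return A+a*u+b*v+h*n   # a upslope, b left, h above
def circ(r,h,a=0,b=0,m=60):
    t=np.linspace(0,2*np.pi,m);return np.array([ax(a+r*np.cos(q),b+r*np.sin(q),h) for q in t])
def ball(psi): # psi: angle from left toward upslope (clockwise)
    return ax(.068*np.sin(psi),.068*np.cos(psi),.030)
E
cat > fit.py <<'E'
from h import *
from plant import eyes
I={k:eyes.camera_info(k) for k in["scene","side","wrist"]}
tp=np.array([0.5997,0,0.22153]);to=np.array([-3.14149938e+00,3.9e-05,3.02e-03])
def face(x,y): return np.array([x,y,.095+.57735*x])
def model(p):
    x,y,yaw,xf,xb,psi,a0,b0=p
    P=dict(lf=face(xf,.13),lb=face(xb,.13),rf=face(xf,-.16),rb=face(xb,-.16),kt=ax(0,0,.078),kb=ball(psi),be=ax(a0,b0,.009))
    return {k:jw(q,x,y,yaw)[0] for k,q in P.items()}
obs=[("wrist","lb",205,81),("wrist","lf",113,92),("wrist","kt",83,164.5),("wrist","kb",100.5,77.5),
("scene","lf",211,190),("scene","lb",245,161),("scene","rb",308,244),("scene","rf",265.5,278),("scene","kt",219,171),("scene","kb",211.5,173),
("side","lf",214.5,182),("side","lb",248.5,160),("side","rf",232,265),("side","rb",277,241.5),("side","kt",217.5,164)]
def res(p):
    M=model(p);r=[]
    for c,k,a,b in obs: r+=list(proj(M[k],I[c],tp,to)[0]-[a,b])
    return np.array(r)
s=least_squares(res,[.52,0.05,0,-.05,.05,-.3,0,0],loss='soft_l1')
print(np.round(s.x,4))
for o,r in zip(obs,res(s.x).reshape(-1,2)): print(o[:2],np.round(r,1))
x,y,yaw=s.x[:3];psi=s.x[5]
for c in I:
    f=3 if c=="wrist" else 5
    x0,y0,x1,y1=dict(wrist=(50,50,250,210),scene=(200,150,320,260),side=(200,140,290,260))[c]
    im=cv2.resize(cv2.imread(f"pics/{c}0.png")[y0:y1,x0:x1],None,fx=f,fy=f,interpolation=cv2.INTER_CUBIC)
    for C,col in[(circ(.017,.078),(0,0,255)),(circ(.017,.05),(0,0,255)),(circ(.024,.031),(0,255,0)),(circ(.03,.015,0,.015),(255,0,0)),(np.array([face(s.x[3],.13),face(s.x[4],.13),face(s.x[4],-.16),face(s.x[3],-.16)]),(0,255,255)),(np.array([ax(0,0,.03),ball(psi)]),(255,0,255))]:
        q=((proj(jw(C,x,y,yaw),I[c],tp,to)-[x0,y0]+.5)*f).astype(np.int32)
        cv2.polylines(im,[q],False,col,1)
    cv2.imwrite(f"pics/{c}_fit.png",im)
E
python3 fit.py
```

```text
[ 0.5243 -0.0449  0.0619 -0.0484  0.0475 -0.4049  0.      0.    ]
('wrist', 'lb') [-0.4 -1.9]
('wrist', 'lf') [ 0.1 -0.8]
('wrist', 'kt') [-0.6  0.8]
('wrist', 'kb') [3.  1.4]
('scene', 'lf') [-0.4 -1.5]
('scene', 'lb') [-0.1 -1.6]
('scene', 'rb') [0.7 2. ]
('scene', 'rf') [1.1 1.6]
('scene', 'kt') [1.5 2.5]
('scene', 'kb') [0.3 0.5]
('side', 'lf') [-1.1 -3.6]
('side', 'lb') [ 0.2 -2.8]
('side', 'rf') [-0.6 -0.1]
('side', 'rb') [-0.9 -0.7]
('side', 'kt') [ 0.1 -2. ]
```

View pics/wrist_fit.png

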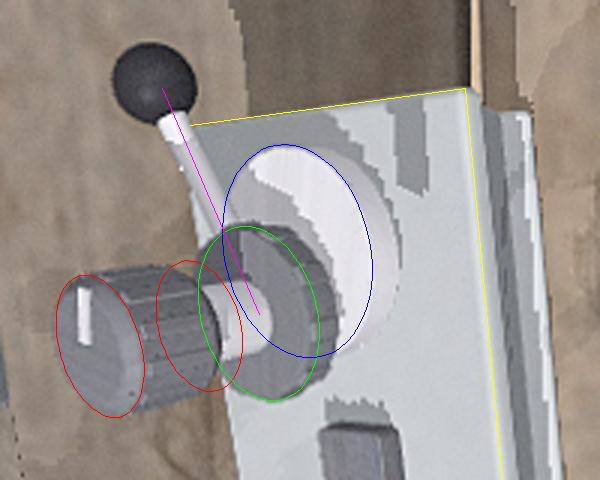

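View pics/scene_fit.png

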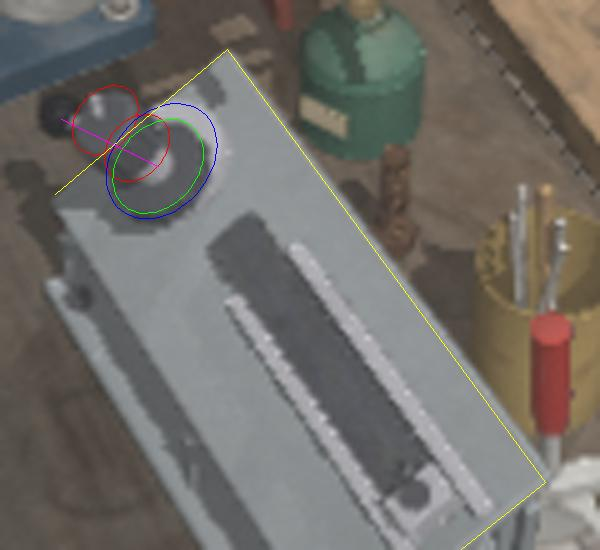

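View pics/side_fit.png

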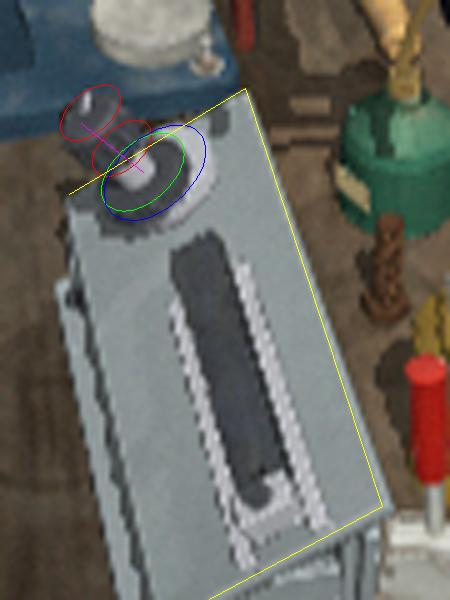

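```bash
python3 - <<'E'
s=open('fit.py').read()
s=s.replace("x,y,yaw,xf,xb,psi,a0,b0=p","x,y,yaw,xf,xb,psi,yl,yr,b0=p").replace(",.13)",",yl)").replace(",-.16)",",yr)").replace("ax(a0,b0,.009)","ax(.01,b0,.009),rt=ax(0,0,.031),bf=ax(.01,b0-.165,.009)")
s=s.replace('("side","kt",217.5,164)]','("side","kt",217.5,164),("wrist","be",169,192.5),("scene","be",246.5,197),("side","be",238.5,190),("wrist","rt",135,154)]')
s=s.replace("-.3,0,0]","-.3,.13,-.16,-.04]").replace("x,y,yaw=s.x[:3];psi=s.x[5]","x,y,yaw=s.x[:3];psi,yl,yr,b0=s.x[5:]")
s=s.replace(",(np.array([ax(0,0,.03)",",(np.array([ax(-.003,b0,.009),ax(.023,b0,.009),ax(.023,b0-.165,.009),ax(-.003,b0-.165,.009)]),(255,255,0)),(np.array([ax(0,0,.03)")
open('fit.py','w').write(s)
E
python3 fit.py
```

```text
[ 0.5248 -0.0438  0.0664 -0.049   0.0473 -0.4157  0.1273 -0.1584 -0.0389]
('wrist', 'lb') [-0.4  0. ]
('wrist', 'lf') [-0.   1.3]
('wrist', 'kt') [-0.5 -0.4]
('wrist', 'kb') [2.3 0.8]
('scene', 'lf') [-0.3 -0.9]
('scene', 'lb') [ 0.1 -1.2]
('scene', 'rb') [0.4 0.8]
('scene', 'rf') [0.9 0.6]
('scene', 'kt') [1.4 2.2]
('scene', 'kb') [-0.   0.5]
('side', 'lf') [-1.2 -3.1]
('side', 'lb') [ 0.2 -2.5]
('side', 'rf') [-0.4 -1. ]
('side', 'rb') [-0.7 -1.8]
('side', 'kt') [ 0.1 -2.2]
('wrist', 'be') [-0.1  0.6]
('scene', 'be') [-0.2 -2.5]
('side', 'be') [ 0.4 -3.1]
('wrist', 'rt') [-0.  -0.6]
```

View pics/wrist_fit.png

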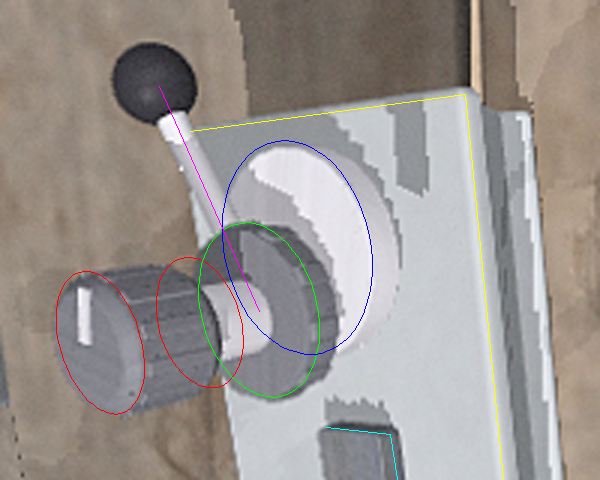

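View pics/scene_fit.png

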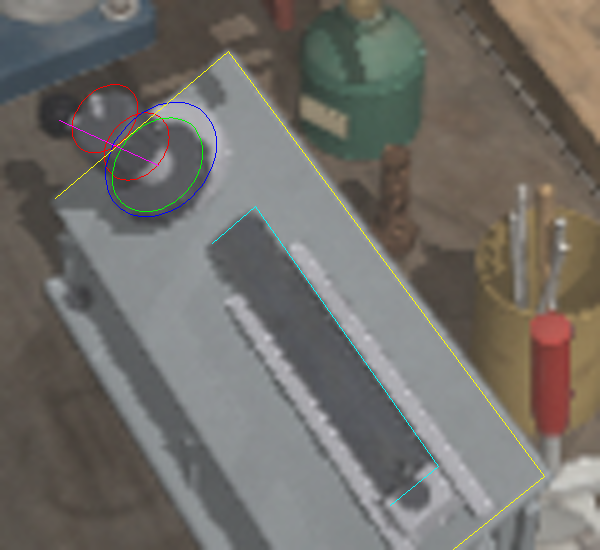

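View pics/side_fit.png

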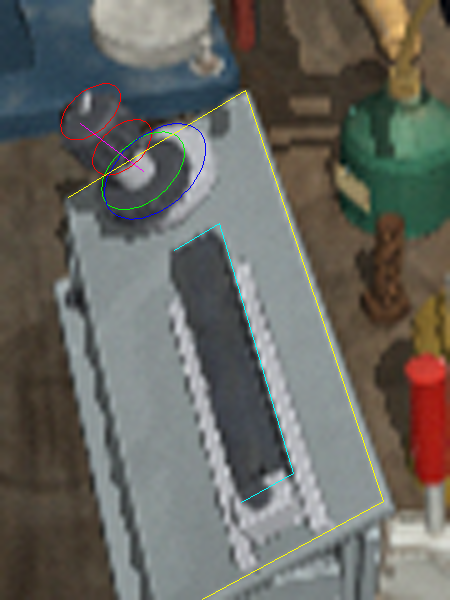

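Run:
```python
from h import *
from plant import eyes
I={k:eyes.camera_info(k) for k in["scene","side"]}
def tri(a,b):
    f=lambda X:np.r_[proj(X,I["scene"])[0]-a,proj(X,I["side"])[0]-b]
    s=least_squares(f,[.5,.1,.1]);return np.round(s.x,3),np.round(s.fun,1)
for nm,a,b in [("head front top L",(152,84),(182,79)),("head wheel centre",(187,97),(209,100)),("table c",(209,142),(231,143)),("base front near corner",(171,176),(190,166)),("column/head bottom front",(166,103),(193,110)),("quill bottom",(205,118),(228,125)),("knob",(219,171),(217.5,164)),("ball",(211.5,173),(212,170)),("bolt top",(279,180),(276,184)),("tin",(310,193),(297,200))]: print(nm,*tri(a,b))
for c,b in(("scene",(130,50,330,220)),("side",(160,50,310,200))):
    im=cv2.imread(f"pics/{c}0.png")[b[1]:b[3],b[0]:b[2]];cv2.imwrite(f"pics/{c}_p.png",cv2.resize(im,None,fx=4,fy=4)[:600])
```

```text
head front top L [0.41  0.322 0.24 ] [-0.3  1.   0.6 -1. ]
head wheel centre [0.483 0.283 0.196] [-1.1  3.1  1.8 -3.1]
table c [0.536 0.299 0.023] [-0.1  0.3  0.2 -0.3]
base front near corner [ 0.402  0.252 -0.018] [-0.   0.1  0.  -0.1]
column/head bottom front [0.439 0.379 0.121] [-1.9  5.4  3.1 -5.4]
quill bottom [0.537 0.329 0.08 ] [-1.1  2.9  1.7 -2.9]
knob [0.484 0.053 0.141] [-0.6  1.6  0.9 -1.6]
ball [0.472 0.087 0.102] [-1.2  3.4  2.  -3.4]
bolt top [0.628 0.029 0.076] [-0.3  0.9  0.5 -0.9]
tin [ 0.661 -0.063  0.102] [-0.6  1.6  0.9 -1.5]
```

View pics/scene_p.png

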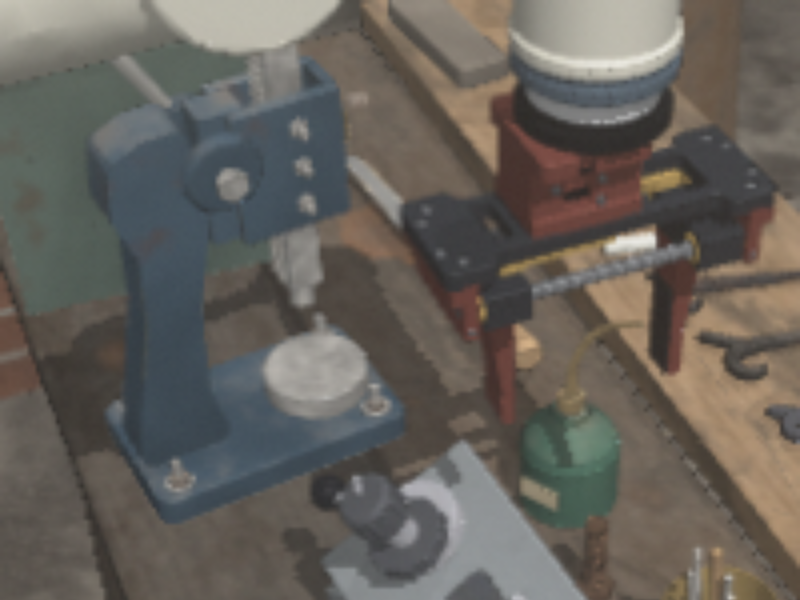

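View pics/side_p.png

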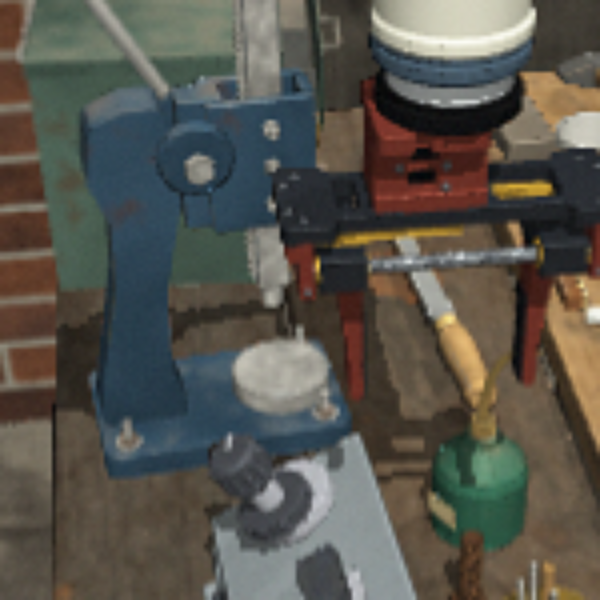

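```bash
cat >> h.py <<'E'
J=[0.5248,-0.0438,0.0664]
def W(p): return jw(p,*J)[0]
def Rj(): return Ro.from_euler('z',J[2]).as_matrix()
def orient(phi):  # tool z=-n; tool x = at angle phi clockwise from upslope (looking down): x = u cos - v sin
    Rm=Rj();x=np.cos(phi)*u-np.sin(phi)*v;z=-n;y=np.cross(z,x)
    return Ro.from_matrix(Rm@np.c_[x,y,z]).as_rotvec()
E
python3 - <<'E'
from h import *
from plant import env,kinematics
for h in(.045,.22):
  for phi in np.arange(-3.2,3.3,.4):
    q=kinematics.solve_ik(W(ax(0,0,h)),orient(phi))
    print(h,round(phi,2),None if q is None else np.round(q,2))
E
```

```text
0.045 -3.2 None
0.045 -2.8 None
0.045 -2.4 [-0.05 -0.72  2.12  0.06  1.22 -2.52]
0.045 -2.0 [-0.05 -0.72  2.12  0.06  1.22 -2.12]
0.045 -1.6 [-0.05 -0.72  2.12  0.06  1.22 -1.72]
0.045 -1.2 [-0.05 -0.72  2.12  0.06  1.22 -1.32]
0.045 -0.8 [-0.05 -0.72  2.12  0.06  1.22 -0.92]
0.045 -0.4 [-0.05 -0.72  2.12  0.06  1.22 -0.52]
0.045 -0.0 [-0.05 -0.72  2.12  0.06  1.22 -0.12]
0.045 0.4 [-0.05 -0.72  2.12  0.06  1.22  0.28]
0.045 0.8 [-0.05 -0.72  2.12  0.06  1.22  0.68]
0.045 1.2 [-0.05 -0.72  2.12  0.06  1.22  1.08]
0.045 1.6 [-0.05 -0.72  2.12  0.06  1.22  1.48]
0.045 2.0 [-0.05 -0.72  2.12  0.06  1.22  1.88]
0.045 2.4 [-0.05 -0.72  2.12  0.06  1.22  2.28]
0.045 2.8 None
0.045 3.2 None
0.22 -3.2 None
0.22 -2.8 None
0.22 -2.4 None
0.22 -2.0 None
0.22 -1.6 None
0.22 -1.2 None
0.22 -0.8 None
0.22 -0.4 None
0.22 -0.0 None
0.22 0.4 None
0.22 0.8 None
0.22 1.2 None
0.22 1.6 None
0.22 2.0 None
0.22 2.4 None
0.22 2.8 None
0.22 3.2 None
```

Run:
```python
from h import *
from plant import env,kinematics
for h in np.arange(.05,.2,.01):
    q=kinematics.solve_ik(W(ax(0,0,h)),orient(0));print(round(h,3),None if q is None else np.round(q,2))
# views: various offsets along slope and tilt
for tilt in (0,10,15,20,30):
  for a in (0,.03,.06):
   for h in (.1,.13,.16,.2):
    R=Ro.from_rotvec(Rj()@np.array([0,1,0])*np.radians(tilt))*Ro.from_rotvec(orient(0))
    q=kinematics.solve_ik(W(ax(a,0,h)),R.as_rotvec())
    if q is not None: print(tilt,a,h,np.round(q,2))
```

```text
0.05 [-0.05 -0.73  2.12  0.06  1.23 -0.12]
0.06 [-0.05 -0.74  2.11  0.06  1.25 -0.12]
0.07 [-0.05 -0.76  2.1   0.06  1.28 -0.12]
0.08 [-0.06 -0.78  2.1   0.06  1.3  -0.12]
0.09 [-0.06 -0.79  2.09  0.06  1.32 -0.12]
0.1 [-0.06 -0.8   2.08  0.07  1.34 -0.12]
0.11 [-0.06 -0.82  2.07  0.07  1.37 -0.13]
0.12 [-0.07 -0.83  2.06  0.07  1.39 -0.13]
0.13 [-0.07 -0.84  2.06  0.07  1.41 -0.13]
0.14 [-0.07 -0.85  2.05  0.07  1.43 -0.13]
0.15 None
0.16 None
0.17 None
0.18 None
0.19 None
0.2 None
0 0 0.1 [-0.06 -0.8   2.08  0.07  1.34 -0.12]
0 0 0.13 [-0.07 -0.84  2.06  0.07  1.41 -0.13]
0 0.03 0.1 [-0.05 -0.71  2.01  0.06  1.33 -0.12]
0 0.03 0.13 [-0.06 -0.75  1.98  0.06  1.39 -0.12]
0 0.03 0.16 [-0.06 -0.78  1.95  0.06  1.45 -0.12]
0 0.03 0.2 [-0.07 -0.81  1.9   0.07  1.53 -0.12]
0 0.06 0.1 [-0.04 -0.62  1.93  0.06  1.32 -0.11]
0 0.06 0.13 [-0.05 -0.66  1.9   0.06  1.38 -0.11]
0 0.06 0.16 [-0.05 -0.69  1.87  0.06  1.44 -0.11]
0 0.06 0.2 [-0.06 -0.72  1.83  0.06  1.52 -0.11]
10 0 0.1 [-0.04 -0.62  1.93  0.04  1.48 -0.1 ]
10 0 0.13 [-0.05 -0.65  1.91  0.04  1.54 -0.11]
10 0 0.16 [-0.05 -0.68  1.88
[... 1552 characters left out ...]
0.08]
20 0.06 0.16 [-0.02 -0.35  1.57  0.02  1.75 -0.08]
20 0.06 0.2 [-0.02 -0.38  1.53  0.02  1.82 -0.09]
30 0 0.1 [-0.01 -0.26  1.64  0.    1.77 -0.08]
30 0 0.13 [-0.02 -0.3   1.62  0.    1.82 -0.08]
30 0 0.16 [-0.02 -0.34  1.6   0.    1.87 -0.09]
30 0 0.2 [-0.02 -0.37  1.57  0.    1.94 -0.09]
30 0.03 0.1 [-0.01 -0.19  1.55  0.    1.78 -0.08]
30 0.03 0.13 [-0.01 -0.23  1.53  0.    1.83 -0.08]
30 0.03 0.16 [-0.01 -0.26  1.52  0.    1.89 -0.08]
30 0.03 0.2 [-0.02 -0.3   1.48  0.    1.95 -0.08]
30 0.06 0.1 [-0.01 -0.12  1.46  0.    1.8  -0.07]
30 0.06 0.13 [-0.01 -0.15  1.44  0.    1.85 -0.07]
30 0.06 0.16 [-0.01 -0.18  1.42  0.    1.9  -0.08]
30 0.06 0.2 [-0.01 -0.22  1.39  0.    1.97 -0.08]
```

Run:
```python
from h import *
from plant import env,kinematics,eyes
env.reach(W(ax(.05,0,.20)),orient(0))
s=env.observe();im=eyes.read_camera("wrist")
np.savez("v1.npz",tp=s["tcp_pos"],to=s["orientation"])
print(s["clock"],s["contact_force"],np.round(s["qpos"],2))
cv2.imwrite("pics/w1.png",cv2.resize(im[:,:,::-1],(768,576),interpolation=cv2.INTER_CUBIC));cv2.imwrite("pics/w1r.png",im[:,:,::-1])
```

```text
1.1167 [ 0.09059388 -0.09531006  0.38274024] [-0.06 -0.75  1.85  0.06  1.52 -0.12]
```

View pics/w1.png

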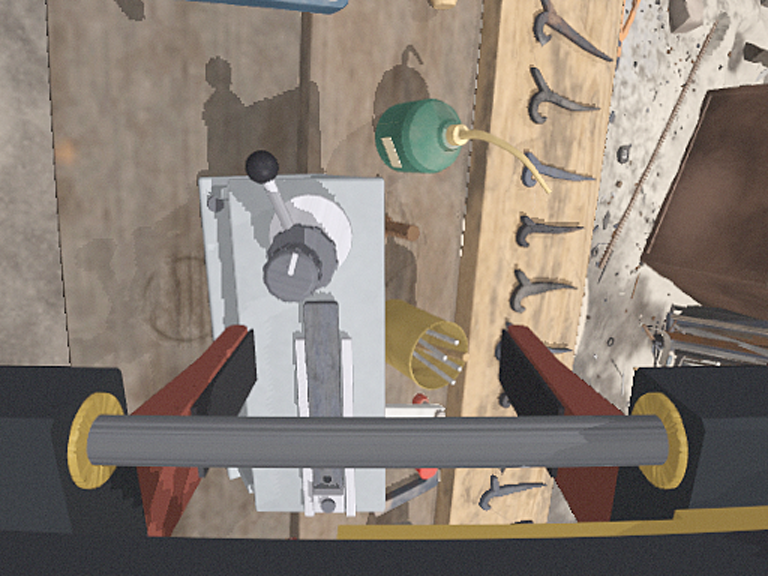

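```bash
cat > ov.py <<'E'
from h import *
from plant import eyes
import sys
def overlay(src,dst,info,tp,to,J,psi,th,b0,box,f):
    x0,y0,x1,y1=box
    im=cv2.resize(cv2.imread(src)[y0:y1,x0:x1],None,fx=f,fy=f,interpolation=cv2.INTER_CUBIC)
    dc=(.015*np.sin(th),.015*np.cos(th))
    F=lambda x,y:np.array([x,y,.095+.57735*x])
    for C,col in[(circ(.017,.078),(0,0,255)),(circ(.017,.05),(0,0,255)),(circ(.024,.031),(0,255,0)),(circ(.03,.015,*dc),(255,0,0)),(np.array([F(-.049,.13),F(.0475,.13),F(.0475,-.16),F(-.049,-.16)]),(0,255,255)),(np.array([ax(-.003,b0,.009),ax(.023,b0,.009),ax(.023,b0-.165,.009),ax(-.003,b0-.165,.009)]),(255,255,0)),(np.array([ax(0,0,.03),ball(psi)]),(255,0,255))]:
        q=((proj(jw(C,*J),info,tp,to)-[x0,y0]+.5)*f).astype(np.int32)
        cv2.polylines(im,[q],False,col,1)
    for i in range(x0-x0%20+20,x1,20): cv2.putText(im,str(i),((i-x0)*f,8),0,.35,(0,0,255),1);cv2.line(im,((i-x0)*f,10),((i-x0)*f,16),(0,0,255),1)
    for i in range(y0-y0%20+20,y1,20): cv2.putText(im,str(i),(0,(i-y0)*f+4),0,.35,(0,0,255),1);cv2.line(im,(24,(i-y0)*f),(30,(i-y0)*f),(0,0,255),1)
    cv2.imwrite(dst,im)
E
python3 - <<'E'
from ov import *
d=np.load("v1.npz")
overlay("pics/w1r.png","pics/w1o.png",eyes.camera_info("wrist"),d["tp"],d["to"],J,-.41,.4,-.0389,(120,90,270,220),5)
overlay("pics/w1r.png","pics/w1p.png",eyes.camera_info("wrist"),d["tp"],d["to"],J,-.41,.4,-.0389,(120,90,280,350),2)
E
```

```text
(no output)
```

View pics/w1o.png

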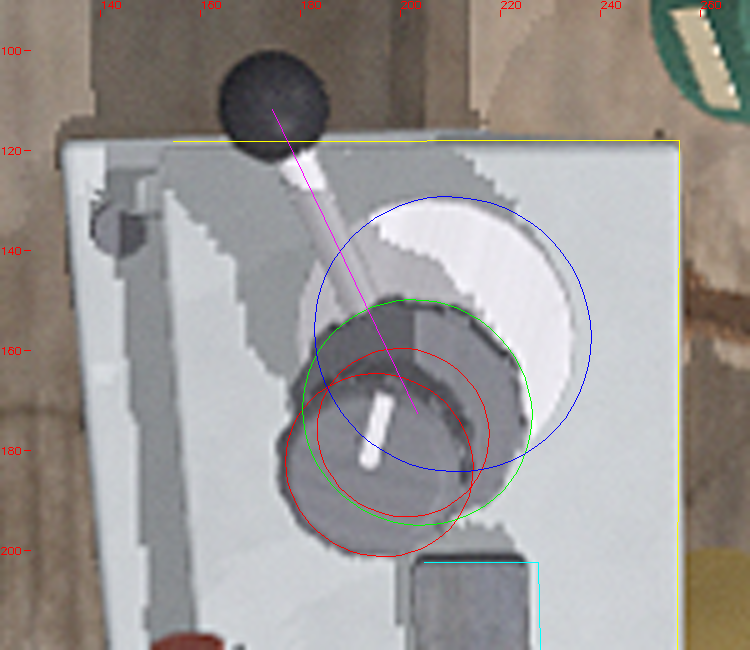

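View pics/w1p.png

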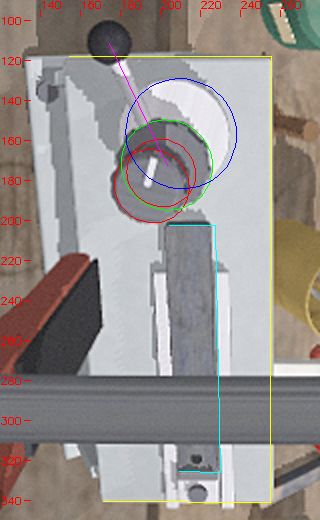

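```bash
sed -i 's/^J=.*/J=[0.5234,-0.0438,0.0664]/' h.py
cat >> h.py <<'E'
def st(env,tag=""):
    s=env.observe();Rm=Rj();f=Rm.T@s["contact_force"];m=Rm.T@s["moment"]
    p=Rm.T@(s["tcp_pos"]-[J[0],J[1],0])-A
    print(tag,"t%.2f"%s["clock"],"F u/v/n",np.round([f@u,f@v,f@n],1),"M",np.round([m@u,m@v,m@n],2),"op %.3f"%s["opening"],"tcp mm",np.round(1e3*np.array([p@u,p@v,p@n]),1),"q6 %.3f e6 %.2f"%(s["qpos"][5],s["joint_efforts"][5]))
    return s
E
python3 - <<'E'
from h import *
from plant import *
from plant import env,kinematics,eyes,grab
p0=-.3
env.move_l(W(ax(.0,0,.112)),orient(p0));st(env)
env.move_l(W(ax(0,0,.0475)),None,.08);st(env)
s=env.observe();im=eyes.read_camera("wrist");cv2.imwrite("pics/w2.png",im[:,:,::-1])
grab(5);st(env)
E
```

```text
t1.99 F u/v/n [ 0.4 -0.6  0.2] M [ 0.04  0.2  -0.04] op 1.000 tcp mm [ 8.000e-01 -1.000e-01  1.125e+02] q6 -0.425 e6 0.01
 t2.95 F u/v/n [ 0.   1.  -0.6] M [0.02 0.17 0.  ] op 1.003 tcp mm [ 0.5 -0.  48. ] q6 -0.422 e6 0.03
 t3.90 F u/v/n [-6.9 -1.7  5. ] M [-0.32  1.29  0.08] op 0.385 tcp mm [-1.6 -0.5 47.2] q6 -0.422 e6 0.04
```

View pics/w2.png

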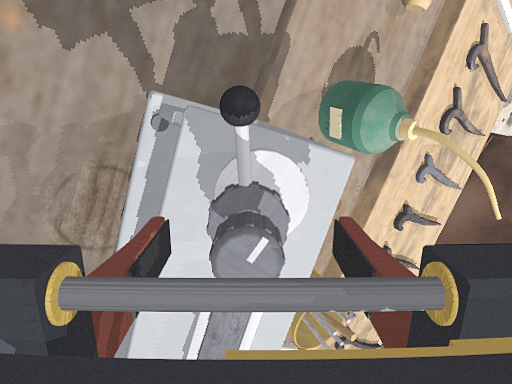

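Run:
```python
from h import *
from plant import env,kinematics,eyes,grab
for a,b in((-.002,-.0003),(-.003,-.0005)):
    env.move_l(W(ax(a,b,.0475)),orient(-.3),.05);env.wait(.2);st(env)
```

```text
t4.35 F u/v/n [ 3.4 -1.2 -4.3] M [-0.14 -0.29 -0.04] op 0.381 tcp mm [-1.7 -0.4 47.4] q6 -0.424 e6 0.05
 t4.80 F u/v/n [ 6.   1.4 -6.2] M [ 0.05 -0.84  0.01] op 0.382 tcp mm [-1.7 -0.3 47.7] q6 -0.425 e6 0.03
```

```bash
cat >> h.py <<'E'
A=A-.0014*u-.0003*v
E
python3 - <<'E'
from h import *
from plant import env,kinematics,eyes,grab
env.move_l(W(ax(0,0,.0475)),orient(-.3),.05)
grab(60);st(env)
q=kinematics.solve_ik(W(ax(0,0,.0475)),orient(-.3));q=np.array(q)
for k in range(6):
    q[5]+=.2;env.movej(q);s=st(env)
    m=Rj()@n
    if abs(s["moment"]@m)>.35: break
E
```

```text
t5.27 F u/v/n [-3.6 -0.1  3. ] M [-0.05  0.64 -0.09] op 0.377 tcp mm [-0.2  0.  47.6] q6 -0.424 e6 0.02
 t5.58 F u/v/n [-1.9  0.4  3.6] M [-0.05  0.8  -0.04] op 0.372 tcp mm [-0.1  0.  47.6] q6 -0.227 e6 0.40
 t5.88 F u/v/n [-2.8  0.1  3.1] M [-0.02  0.8  -0.11] op 0.374 tcp mm [-0.   0.  47.6] q6 -0.030 e6 0.37
 t6.19 F u/v/n [-2.3  0.2  2.7] M [ 0.06  0.78 -0.04] op 0.377 tcp mm [ 0.1  0.  47.6] q6 0.169 e6 0.35
 t6.50 F u/v/n [-1.5 -0.8  1.7] M [ 0.1   0.73 -0.05] op 0.374 tcp mm [ 0.2 -0.  47.6] q6 0.369 e6 0.35
 t6.81 F u/v/n [ 0.2 -0.4  2.4] M [ 0.03  0.55 -0.07] op 0.377 tcp mm [ 0.3 -0.1 47.6] q6 0.569 e6 0.34
 t7.12 F u/v/n [ 1.4 -2.2  1.5] M [-0.08  0.36 -0.09] op 0.372 tcp mm [ 0.3 -0.2 47.6] q6 0.769 e6 0.33
```

Run:
```python
from h import *
from plant import env,kinematics,eyes,grab
s=env.observe();q=np.array(s["qpos"])
q0=np.array(kinematics.solve_ik(W(ax(0,0,.0475)),orient(.9)));q0[5]=q[5];q=q0
m=Rj()@n;step=.08
while q[5]<2.5:
    q[5]+=step;env.movej(q);env.wait(.1);s=st(env)
    if abs(s["moment"]@m)>.65: break
    if abs(s["moment"]@m)>.15: step=.03
```

```text
t7.47 F u/v/n [ 2.8 -2.6  0.7] M [-0.12  0.15  0.05] op 0.374 tcp mm [ 0.3 -0.2 47.6] q6 0.845 e6 0.01
 t7.82 F u/v/n [ 3.1 -3.3 -0.8] M [-0.23  0.   -0.14] op 0.370 tcp mm [ 0.4 -0.2 47.6] q6 0.925 e6 -0.03
 t8.17 F u/v/n [ 2.9 -3.7  0. ] M [-0.21 -0.04 -0.08] op 0.377 tcp mm [ 0.4 -0.3 47.6] q6 1.005 e6 -0.03
 t8.52 F u/v/n [ 2.9 -4.8 -0.2] M [-0.21 -0.14 -0.08] op 0.376 tcp mm [ 0.4 -0.3 47.6] q6 1.085 e6 -0.03
 t8.87 F u/v/n [ 4.1 -5.1 -1.2] M [-0.27 -0.16 -0.08] op 0.373 tcp mm [ 0.4 -0.4 47.6] q6 1.165 e6 -0.03
 t9.22 F u/v/n [ 2.8 -3.8 -0.4] M [-0.2  -0.18 -0.12] op 0.375 tcp mm [ 0.4 -0.4 47.6] q6 1.245 e6 -0.04
 t9.57 F u/v/n [ 3.8 -4.2 -0.9] M [-0.24 -0.19 -0.05] op 0.373 tcp mm [ 0.4 -0.4 47.6] q6 1.325 e6 -0.04
 t9.92 F u/v/n [ 2.8 -5.7 -0.7] M [-0.33 -0.2  -0.07] op 0.373 tcp mm [ 0.4 -0.5 47.6] q6 1.405 e6 -0.04
 t10.27 F u/v/n [ 4.1 -4.8 -1.3] M [-0.31 -0.25  0.16] op 0.373 tcp mm [ 0.4 -0.5 47.6] q6 1.484 e6 0.22
 t10.62 F u/v/n [ 3.  -4.8 -0.7] M [-0.27 -0.22  0.79] op 0.370 tcp mm [ 0.4 -0.4 47.6] q6 1.513 e6 0.84
```

Run:
```python
from h import *
from plant import env,kinematics,eyes,grab,release
env.wait(.3);st(env)
release();s=st(env)
env.move_l(W(ax(0.0,0,.11)),None,.12);st(env)
env.move_l(W(ax(.05,0,.2)),orient(0.3),.25)
s=st(env);im=eyes.read_camera("wrist");cv2.imwrite("pics/w3r.png",im[:,:,::-1])
np.savez("v3.npz",tp=s["tcp_pos"],to=s["orientation"])
from ov import overlay
overlay("pics/w3r.png","pics/w3o.png",eyes.camera_info("wrist"),s["tcp_pos"],s["orientation"],J,-.42,2.15,-.0389,(100,70,260,230),5)
```

```text
t10.92 F u/v/n [ 4.2 -4.9 -1.2] M [-0.25 -0.25  0.83] op 0.373 tcp mm [ 0.5 -0.4 47.6] q6 1.513 e6 0.84
 t11.88 F u/v/n [-0.5  0.   0.5] M [ 0.05  0.26 -0.06] op 1.004 tcp mm [-0.  -0.  47.5] q6 1.519 e6 0.00
 t12.55 F u/v/n [-0.4  0.1  0. ] M [ 0.08  0.31 -0.05] op 0.997 tcp mm [ -0.3  -0.  109.5] q6 1.515 e6 0.00
 t14.04 F u/v/n [ 0.1 -0.2  0.2] M [0.05 0.27 0.01] op 0.997 tcp mm [ 49.6  -0.  199.3] q6 0.183 e6 0.02
```

View pics/w3o.png

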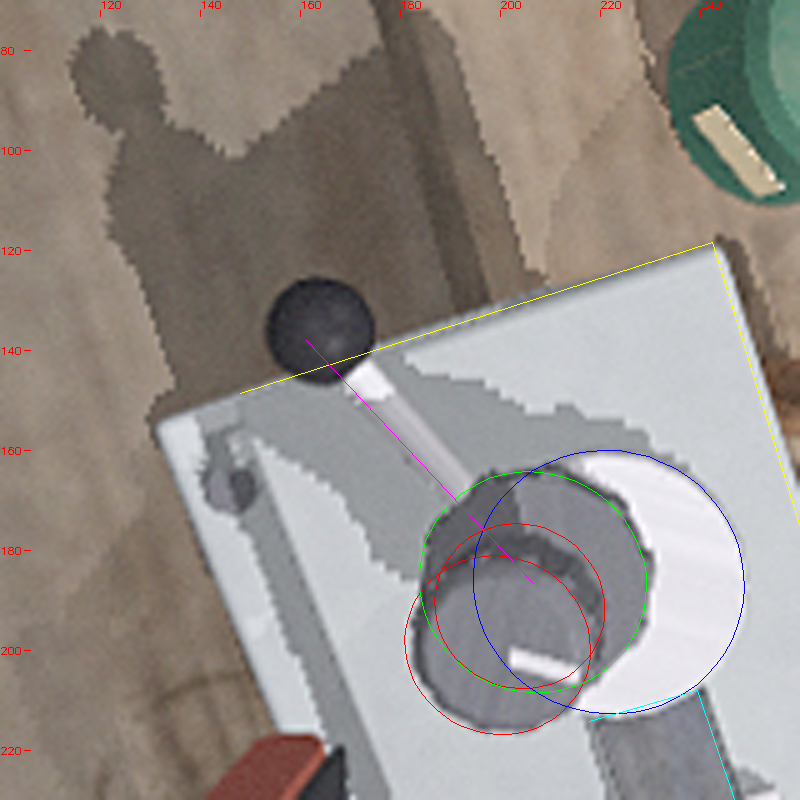

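Run:
```python
from h import *
from plant import eyes
I={k:eyes.camera_info(k) for k in["scene","side"]}
def tri(a,b):
    f=lambda X:np.r_[proj(X,I["scene"])[0]-a,proj(X,I["side"])[0]-b]
    s=least_squares(f,[.5,.1,.1]);return np.round(s.x,3),np.round(s.fun,1)
# can: cap/neck on body top: scene_p (572,400)/4+(130,50); side_p (484,425)/4+(160,50)
print(tri((273,150),(281,156.5)))
d=np.load("v1.npz");Iw=eyes.camera_info("wrist")
# wrist v1 base of spout px(455,135)/1.5
for z in(.09,.11,.13):
    f=lambda p:proj([p[0],p[1],z],Iw,d["tp"],d["to"])[0]-[303.5,90]
    s=least_squares(f,[.65,.1]);print(z,np.round(s.x,3))
    f=lambda p:proj([p[0],p[1],z+.03],Iw,d["tp"],d["to"])[0]-[365,127]
    s=least_squares(f,[.65,.1]);print('tip',z+.03,np.round(s.x,3))
```

```text
(array([0.659, 0.129, 0.084]), array([-0.1,  0.3,  0.1, -0.3]))
0.09 [0.653 0.128]
tip 0.12 [0.743 0.086]
0.11 [0.637 0.126]
tip 0.14 [0.72  0.086]
0.13 [0.621 0.123]
tip 0.16 [0.697 0.086]
```

Run:
```python
from h import *
from plant import env,kinematics
def P(psi,h): return W(ax(.068*np.sin(psi),.068*np.cos(psi),h))
for psi in(-.37,0,.4,.8,1.1):
  for h in(.017,.06,.08,.1): 
    q=kinematics.solve_ik(P(psi,h),orient(psi));print(psi,h,None if q is None else np.round(q,2))
```

```text
-0.37 0.017 [ 0.15 -0.73  2.19 -0.04  1.16 -0.28]
-0.37 0.06 [ 0.15 -0.81  2.17 -0.05  1.26 -0.28]
-0.37 0.08 [ 0.16 -0.84  2.16 -0.05  1.31 -0.28]
-0.37 0.1 None
0 0.017 [ 0.16 -0.65  2.12 -0.05  1.15  0.1 ]
0 0.06 [ 0.16 -0.73  2.1  -0.05  1.25  0.1 ]
0 0.08 [ 0.17 -0.76  2.09 -0.05  1.29  0.1 ]
0 0.1 [ 0.17 -0.79  2.08 -0.05  1.33  0.1 ]
0.4 0.017 [ 0.14 -0.58  2.06 -0.04  1.14  0.48]
0.4 0.06 [ 0.14 -0.65  2.04 -0.04  1.24  0.48]
0.4 0.08 [ 0.14 -0.69  2.03 -0.04  1.28  0.48]
0.4 0.1 [ 0.14 -0.71  2.01 -0.04  1.32  0.48]
0.8 0.017 [ 0.09 -0.53  2.   -0.01  1.14  0.83]
0.8 0.06 [ 0.09 -0.6   1.98 -0.01  1.23  0.83]
0.8 0.08 [ 0.09 -0.63  1.97 -0.01  1.28  0.83]
0.8 0.1 [ 0.1  -0.66  1.96 -0.01  1.32  0.83]
1.1 0.017 [ 0.05 -0.5   1.97  0.01  1.14  1.08]
1.1 0.06 [ 0.05 -0.57  1.96  0.01  1.23  1.08]
1.1 0.08 [ 0.05 -0.6   1.94  0.01  1.28  1.08]
1.1 0.1 [ 0.05 -0.63  1.93  0.01  1.32  1.08]
```

Run:
```python
from h import *
from plant import env,kinematics,eyes,grab
def P(psi,h): return W(ax(.068*np.sin(psi),.068*np.cos(psi),h))
p=-.37
env.move_l(P(p,.077),orient(p),.2);st(env)
env.move_l(P(p,.017),None,.06);s=st(env)
im=eyes.read_camera("wrist");cv2.imwrite("pics/w4.png",im[:,:,::-1])
if abs(s["contact_force"]).max()<5: grab(8);st(env)
```

```text
t15.03 F u/v/n [0.2 0.7 0.2] M [0.01 0.19 0.  ] op 0.999 tcp mm [-23.6  63.3  78. ] q6 -0.279 e6 0.01
 t16.18 F u/v/n [0.1 0.2 0.4] M [-0.01  0.2   0.01] op 1.000 tcp mm [-24.1  63.4  17.4] q6 -0.282 e6 0.03
 t17.26 F u/v/n [ 0.5  1.2 -0.2] M [0.05 0.12 0.02] op 0.238 tcp mm [-24.4  63.4  17.1] q6 -0.282 e6 0.04
```

View pics/w4.png

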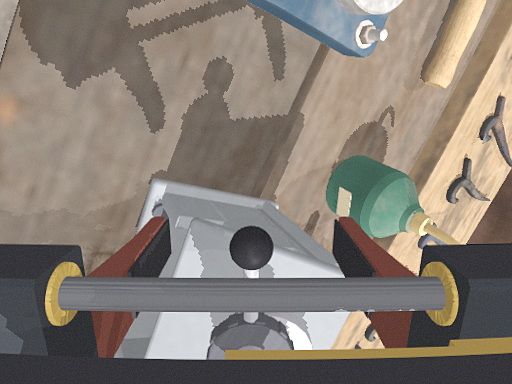

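Run:
```python
from h import *
from plant import env,kinematics,eyes,grab
def P(psi,h): return W(ax(.068*np.sin(psi),.068*np.cos(psi),h))
grab(40);st(env)
p=-.37;step=.12
while p<1.3:
    p+=step
    env.move_l(P(p,.017),orient(p),.06)
    if step<.1: env.wait(.1)
    s=st(env,"%.2f"%p);t=Rj()@(np.cos(p)*u-np.sin(p)*v);r=Rj()@(np.sin(p)*u+np.cos(p)*v)
    ft=s["contact_force"]@t;print("  Ft %.1f Fr %.1f"%(ft,s["contact_force"]@r))
    if ft<-6: break
    if p>.4: step=.04
```

```text
t17.48 F u/v/n [ 0.9  0.8 -0.7] M [ 0.1   0.04 -0.02] op 0.230 tcp mm [-24.5  63.4  17.1] q6 -0.282 e6 0.04
-0.25 t17.76 F u/v/n [ 1.8 -0.9 -0.2] M [ 0.05 -0.02 -0.05] op 0.227 tcp mm [-16.6  65.9  17. ] q6 -0.158 e6 0.34
  Ft 1.5 Fr -1.3
-0.13 t18.04 F u/v/n [ 0.7 -0.2 -1.1] M [-0.02 -0.08 -0.03] op 0.228 tcp mm [-8.8 67.4 17. ] q6 -0.036 e6 0.32
  Ft 0.7 Fr -0.3
-0.01 t18.32 F u/v/n [ 1.4  0.5 -0.2] M [ 0.   -0.08 -0.03] op 0.229 tcp mm [-0.7 67.9 17. ] q6 0.083 e6 0.31
  Ft 1.4 Fr 0.5
0.11 t18.61 F u/v/n [ 2.  -0.5 -1.1] M [-0.1  -0.11  0.01] op 0.228 tcp mm [ 7.4 67.5 17. ] q6 0.200 e6 0.31
  Ft 2.0 Fr -0.3
0.23 t18.89 F u/v/n [ 2.2 -1.4  0. ] M [-0.07 -0.09  0.  ] op 0.230 tcp mm [15.4 66.2 17. ] q6 0.314 e6 0.31
  Ft 2.5 Fr -0.9
0.35 t19.18 F u/v/n [ 2.3 -1.  -0.3] M [-0.13 -0.11 -0.02] op 0.230 tcp mm [23.2 63.8 17. ] q6 0.425 e6 0.31
  Ft 2.5 Fr -0.2
0.47 t19.46 F u/v/n [ 2.8 -1.9 -0.1] M [-0.2  -0.06  0.05] op 0.229 tcp mm [30.7 60.6 17. ] q6 0.534 e6 0.31
  Ft 3.3 Fr -0.4
0.51 t19.81 F u/v/n [ 0.1 -0.4  0.2] M [-0.07  0.17  0.15] op 0.231 tcp mm [32.9 59.5 16.9] q6 0.573 e6
[... 580 characters left out ...]
 0.08] op 0.229 tcp mm [44.3 51.5 17. ] q6 0.750 e6 0.15
  Ft 1.0 Fr 0.1
0.75 t21.91 F u/v/n [ 0.6 -0.3 -0.1] M [-0.13  0.21  0.13] op 0.231 tcp mm [46.3 49.7 17. ] q6 0.784 e6 0.15
  Ft 0.6 Fr 0.2
0.79 t22.26 F u/v/n [ 0.8 -0.9  0.5] M [-0.1   0.22  0.14] op 0.226 tcp mm [48.3 47.8 17. ] q6 0.818 e6 0.15
  Ft 1.2 Fr -0.0
0.83 t22.61 F u/v/n [ 0.7 -0.8 -0.3] M [-0.13  0.17  0.1 ] op 0.230 tcp mm [50.2 45.8 17. ] q6 0.853 e6 0.15
  Ft 1.1 Fr -0.0
0.87 t22.96 F u/v/n [-2.2  2.6  0.9] M [0.61 0.66 0.26] op 0.230 tcp mm [51.5 44.4 16.8] q6 0.887 e6 0.30
  Ft -3.4 Fr 0.0
0.91 t23.31 F u/v/n [-7.4  8.8  3.7] M [ 1.34  1.43 -0.06] op 0.227 tcp mm [51.7 43.6 16.4] q6 0.921 e6 0.02
  Ft -11.5 Fr -0.4
```

Run:
```python
from h import *
from plant import env,kinematics,eyes,grab
def P(psi,h): return W(ax(.068*np.sin(psi),.068*np.cos(psi),h))
p=.91
while p<1.05:
    p+=.012
    env.move_l(P(p,.017),None,.05);env.wait(.15)
    s=st(env,"%.2f"%p);t=Rj()@(np.cos(.87)*u-np.sin(.87)*v)
    ft=s["contact_force"]@t;print("  Ft %.1f"%ft)
    if ft<-17.5: break
env.wait(.4);s=st(env)
```

```text
0.92 t23.71 F u/v/n [-6.6  9.3  4.8] M [ 1.65  1.61 -0.08] op 0.231 tcp mm [51.8 43.5 16.3] q6 0.919 e6 0.03
  Ft -11.4
0.93 t24.11 F u/v/n [-8.6 11.8  4.7] M [ 1.97  1.72 -0.04] op 0.229 tcp mm [51.9 43.4 16.2] q6 0.918 e6 0.01
  Ft -14.5
0.95 t24.51 F u/v/n [-10.4  12.9   5.5] M [ 2.24  1.94 -0.11] op 0.229 tcp mm [52.1 43.2 16.1] q6 0.916 e6 -0.01
  Ft -16.6
0.96 t24.91 F u/v/n [-10.3  15.    6.5] M [ 2.59  2.09 -0.06] op 0.232 tcp mm [52.2 43.1 16. ] q6 0.914 e6 -0.03
  Ft -18.1
 t25.31 F u/v/n [-11.1  14.8   5.7] M [ 2.52  2.12 -0.07] op 0.227 tcp mm [52.2 43.1 16. ] q6 0.914 e6 -0.03
```

Run:
```python
from h import *
from plant import env,kinematics,eyes,grab,release
def P(psi,h): return W(ax(.068*np.sin(psi),.068*np.cos(psi),h))
env.move_l(P(.98,.017),None,.05);env.wait(.5);st(env)
release();st(env)
env.move_l(P(.87,.1),orient(.87),.12);st(env)
env.move_l(W(ax(.06,0,.2)),orient(0.3),.25);s=st(env)
im=eyes.read_camera("wrist");cv2.imwrite("pics/w5r.png",im[:,:,::-1])
for c in("scene","side"): cv2.imwrite(f"pics/{c}5.png",eyes.read_camera(c)[:,:,::-1])
from ov import overlay
overlay("pics/w5r.png","pics/w5o.png",eyes.camera_info("wrist"),s["tcp_pos"],s["orientation"],J,.87,2.15,-.0389,(100,70,260,230),5)
```

```text
t26.06 F u/v/n [-12.6  18.5   6.7] M [ 3.02  2.31 -0.15] op 0.229 tcp mm [52.6 42.7 15.9] q6 0.910 e6 -0.09
 t27.18 F u/v/n [ 0.5 -0.4 -0.8] M [-0.02  0.29 -0.04] op 1.001 tcp mm [56.5 37.9 17. ] q6 0.910 e6 0.03
 t28.02 F u/v/n [ 0.   0.2 -0.3] M [-0.01  0.28  0.01] op 1.000 tcp mm [51.4 43.8 99.3] q6 0.888 e6 0.03
 t28.74 F u/v/n [-0.1 -0.4 -0.9] M [ 0.05  0.27 -0.02] op 1.003 tcp mm [ 5.940e+01 -1.000e-01  1.986e+02] q6 0.188 e6 -0.06
```

View pics/w5o.png

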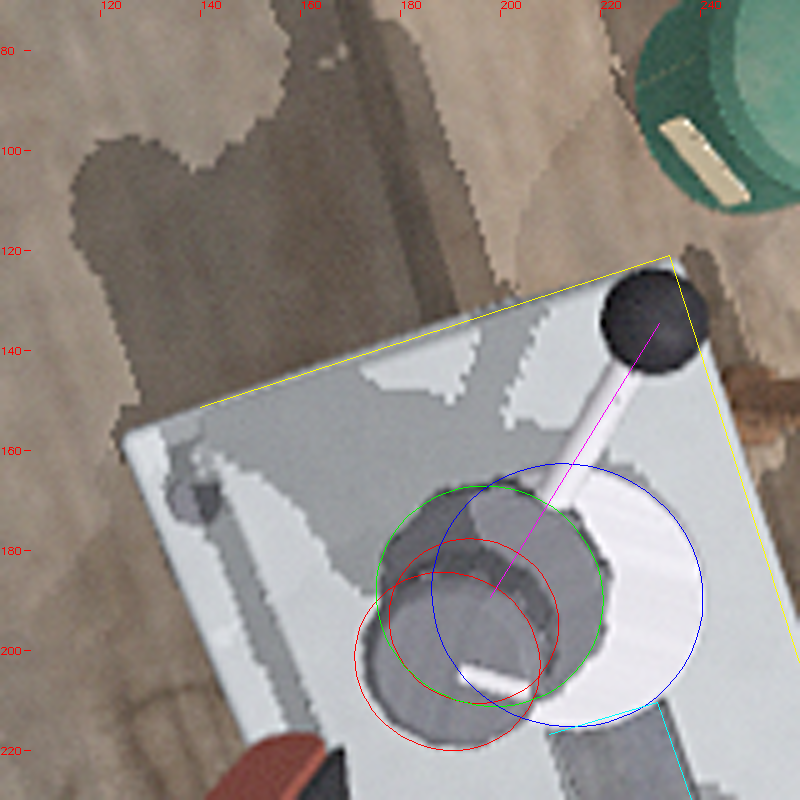

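View pics/scene5.png

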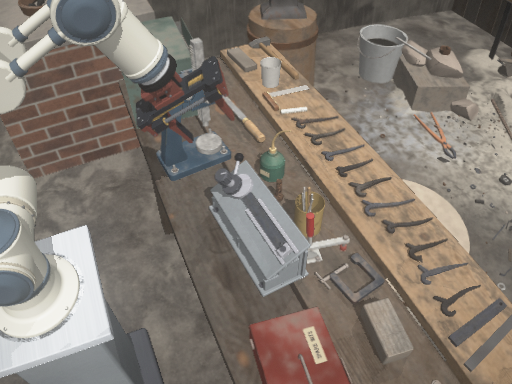

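Run:
```python
from h import *
from plant import env
st(env);env.sign_off()
```

```text
t28.89 F u/v/n [ 0.1  0.5 -0.2] M [ 0.01  0.24 -0.05] op 1.000 tcp mm [ 59.    0.4 198.2] q6 0.187 e6 0.06
the job is handed in; nothing more can be done
```

I did both steps in order and handed the job in at 28.9 s of the 72 s allowed. The gripper was well clear by then and the force readings were near zero.

- **Knob:** I turned it clockwise about 1.9 rad. The torque was still only about 0.16 N m at one step and reached 0.8 N m within the next 0.03 rad, so the disc came up firm against the bar. After I let go, the picture showed the disc at about 2.15 rad, touching the bar end. It looked the same after the lever was swung.
- **Lock ring:** I swung the ball lever clockwise about 1.2 rad until it came up solid, then wound it on to about 22 N along its path. After I let go, the ball stayed at the tight position, within what the picture can show.
- **Surroundings:** In the last pictures the bar's disc end sat where it was against the disc, and the oil can, tin and bolt stood where they were. I didn't look closely at the bar's far end after the work. The wrist force was about 23 N at its highest reading.

**Disagreements:** My first position fit put the knob axis about 1.5–3 mm too far up the slope. I corrected it by gripping lightly and reading the forces before turning. The side and scene cameras also disagreed with the model by 2–3 pixels, so I relied on the close-up wrist pictures. I judged the knob and ring angles from pictures and forces, because there was no direct joint reading.

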